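# Fasten the filter cover of the bench extractor with its push rivets

### The arm

A 6-joint arm with a two-finger parallel gripper is mounted at the origin on a cart in front of the work surface, level with it; the furniture and walls round the work are solid. World frame = base frame: x ahead of the robot, y to its left, z up, the work surface at z = 0. Lengths are in m, angles in rad, forces in N, time in s.
With the tool pointing down it reaches from about 0.275 to 0.75 m from the base axis. Payload 10.2 kg.
Tool frame: the origin (TCP) lies midway between the tips of the shut fingers; the grasp point (between the pads) lies 19 mm behind it (env.hold_point_z is the distance from the TCP to the grasp point, in m); x points along the fingers, z is the direction in which the jaws open and shut, and the axes are right-handed (so a half turn about x gives the same grasp; the last joint's range is limited). The gripper opens to 85 mm and grips with 20 to 120 N. Pads are 22 mm wide; open, the fingers measure 114 mm over their backs; the gripper's body (76 mm by 85 mm) begins 54 mm behind the grasp point. The pads swing forward as they close: fully open they stand 13 mm farther back than shut.
Start: joints at [-1.394, 0.313, 1.498, -0, 1.331, -0.223], TCP at [0.204, -0.484, 0.231] pointing down, gripper open.
Joint ranges: [-2.94, 2.94], [-0.97, 2.17], [0.19, 2.56], [-1.23, 4.37], [0.02, 3.11], [-2.88, 2.88]. Speed limits (rad/s): [2.39, 2.39, 3.01, 3.14, 3.14, 3.14].

### API

Orientations are given as a unit quaternion [x, y, z, w].
In Python, from bench import env, kinematics, monitor, eyes, job gives the robot as it stands. The module is installed in compiled form; this text tells all that it offers. Calls block until the motion is done:
- env.reach(position, orientation): joint-space move of the TCP to a pose.
- env.movel(position, velocity=0.15, frame=None, guard=None): straight line of the TCP; frame=None keeps the orientation; velocity is the mean speed in m/s. With guard (N) it stops when the force on the tool has changed by that much, and returns True; else False.
- env.set_joints(angles): joint-space move.
- env.release() and env.close_gripper(effort=None): open the fingers fully, or close them until they stop; effort is the grip in N (None keeps the last).
- env.hold(seconds).
- kinematics.ik(position, orientation): joint angles nearest the present ones, or None.
- monitor.sense(): the state.
- eyes.grab_frame(name): name is "side" or "top"; returns a dict with "frame" (384x512x3 uint8, red, green, blue), "mtx" (3x3 intrinsics, pixels), "view" (4x4, takes a point from world to camera coordinates). Camera axes: x right, y down, z forward; pixel columns grow to the right and rows downward; lengths in m; the calibration is good to about 2 mm. A picture is of the moment at which its call begins. There is no depth.
A pose or a line that the arm cannot do raises env.MotionError and nothing moves.
- job.hand_in(): hands the job in, once; it reports no verdict.
The state is a dict: "clock": time; "joints": joint angles; "qvel": joint speeds; "joint_efforts": joint torques, N m; "position": TCP position; "ee_rot": TCP orientation; "contact_force": force on the tool from outside, world axes, zero at the start; "ft_torque": the same for the moment, N m; "finger_gap": opening from 0.0 (shut) to 1.0 (fully open).
Only numpy, scipy, OpenCV 4.12 (cv2) and the standard library are available. Lean on these libraries where they do the work, as an engineer would, in place of code of your own. Each camera call takes 0.05 s, during which the arm holds its last target.

### The job

Put the loose filter cover into the sloping bed of the bench fume extractor, with its four plastic rivet pins still up, and then push the pins in by two rounds so that the cover does not warp: first every pin about half-way, then every pin fully home. In both rounds go crosswise, one pin and the one diagonally across from it, then the other two; do not bump the extractor's hood, and leave the other things on the table where they stand.

Things in the scene. Friction and masses are not known exactly. Their poses are not given: they have to be found in the camera images.
- extractor: grey bench fume extractor, fixed on the left or right half of the table, turned up to 15 degrees; 186 mm wide (y), from x = -66 to +133 mm, 330 mm high plus a 38 mm hose stub. Origin on the table top, plumb below the middle of its sloping bed; x to its back, z up. A slim tower (front face at x = +75 mm) stands behind the bed and carries the hood.
- bed: sloping steel bed, a recess 118 mm long (x) by 158 mm wide (y), rising 30 degrees towards the tower. Origin: middle of its surface, 115 mm above the table; x up the slope, y left, z square out of it (up, towards the robot). Rim 10 mm high at lower and upper end, 12 mm at the sides; 142 by 186 mm outside. Four 22 mm holes at x = +-38, y = +-55 mm take the rivet shanks.
- hood: overhanging hood, a slab from x = +49 to +133 mm, 190 mm wide, 30 mm thick. Origin: at the height of its underside (300 mm above the table), plumb above the bed's middle; axes as the extractor's. A vertical gripper has no room at the upper rivets; a tool held square to the bed has.
- cover_rib (a point): middle of the grip rib of the loose grey filter cover, 35 mm above the cover's underside. The rib is 60 mm long (x), 14 mm thick (y), its top 52 mm above the underside. The cover is a shallow cap 110 (x) by 150 mm (y), 18 mm high, lying open side down; z is its outward normal. It fits the bed either way round with 4 mm of play each side, its underside on the bed.
- head_a (a point): centre of the flat top of rivet pin a, a black round head 26 mm wide and 5 mm thick on a 9 mm shank, at (+38, +55) mm in the cover's x, y. It stands 39 mm above the cover's underside when fully up and 23 mm when fully home; home, it is sunk in its 34 mm collar (top 22 mm above the underside) to within 1 mm. Pin c is diagonally across. 
- pin_a (a joint): travel of rivet pin a into the cover in m: 0 fully up, 0.016 fully home. It slides stiffly along the cover's normal (5 N of friction) and stays where it is left, with a hard stop at home. It starts between 0 and 0.003. The shank comes out of the cover's underside from 0.005 on, so it can go home only over a hole of the bed.
- head_b (a point): centre of the flat top of rivet pin b, a black round head 26 mm wide and 5 mm thick on a 9 mm shank, at (+38, -55) mm in the cover's x, y. It stands 39 mm above the cover's underside when fully up and 23 mm when fully home; home, it is sunk in its 34 mm collar (top 22 mm above the underside) to within 1 mm. Pin d is diagonally across. 
- pin_b (a joint): travel of rivet pin b into the cover in m: 0 fully up, 0.016 fully home. It slides stiffly along the cover's normal (5 N of friction) and stays where it is left, with a hard stop at home. It starts between 0 and 0.003. The shank comes out of the cover's underside from 0.005 on, so it can go home only over a hole of the bed.
- head_c (a point): centre of the flat top of rivet pin c, a black round head 26 mm wide and 5 mm thick on a 9 mm shank, at (-38, -55) mm in the cover's x, y. It stands 39 mm above the cover's underside when fully up and 23 mm when fully home; home, it is sunk in its 34 mm collar (top 22 mm above the underside) to within 1 mm. Pin a is diagonally across. 
- pin_c (a joint): travel of rivet pin c into the cover in m: 0 fully up, 0.016 fully home. It slides stiffly along the cover's normal (5 N of friction) and stays where it is left, with a hard stop at home. It starts between 0 and 0.003. The shank comes out of the cover's underside from 0.005 on, so it can go home only over a hole of the bed.
- head_d (a point): centre of the flat top of rivet pin d, a black round head 26 mm wide and 5 mm thick on a 9 mm shank, at (-38, +55) mm in the cover's x, y. It stands 39 mm above the cover's underside when fully up and 23 mm when fully home; home, it is sunk in its 34 mm collar (top 22 mm above the underside) to within 1 mm. Pin b is diagonally across. 
- pin_d (a joint): travel of rivet pin d into the cover in m: 0 fully up, 0.016 fully home. It slides stiffly along the cover's normal (5 N of friction) and stays where it is left, with a hard stop at home. It starts between 0 and 0.003. The shank comes out of the cover's underside from 0.005 on, so it can go home only over a hole of the bed.
- block_paisley: bystander: wooden printing block with a round knob on top, 68x57x70 mm, standing close to the cover; loose, origin at the centre of its underside
- jar_white: bystander: white screw-top jar, 60 mm wide, 74 mm high, standing close to the cover; loose, origin at the centre of its underside
- jar_madder: bystander: white screw-top jar with a red lid, 62 mm wide, 80 mm high, in the middle between cover and extractor; loose, origin at the centre of its underside
- block_sprig: bystander: rectangular wooden printing block with a round knob on top, 68x48x64 mm, in the middle, farther back; loose, origin at the centre of its underside
- steel_tumbler: bystander: steel tumbler, 69 mm wide, 95 mm high, at the back, right of the middle; loose, origin at the centre of its underside
- block_long: bystander: long wooden printing block, 34x127x40 mm, at the left side; loose, origin at the centre of its underside
- block_square: bystander: wooden printing block, 60x65x34 mm, at the right side; loose, origin at the centre of its underside
- cover: the loose filter cover, 0.2 to 0.4 kg, mass centre near its middle; origin at the centre of its underside, 35 mm below point cover_rib, same axes

How it is judged:
By the outcome, as a careful person would: the job done as asked, in the order asked, and still so for the second after the job is handed in, with the robot touching nothing.
It also fails if it takes over 72 s, if anything falls off the work surface, if the arm or the gripper's body presses on something with over 40 N, if the wrist force passes 120 N, or if a joint passes its speed limit or range.

## Working session

There is one attempt and no reset: what is moved stays moved. The work goes in short steps, each a Python script; the robot and the scene stay as the last script left them, time stands still between calls to the robot, and variables do not carry over. Pictures are saved under pics/ and viewed, and the job is handed in when it is done.

```bash
mkdir -p pics; ls; python3 - <<'E'
from bench import env, kinematics, monitor, eyes, job
import cv2, numpy as np
for n in ("side","top"):
    f=eyes.grab_frame(n); np.savez(f"pics/{n}0.npz",**f)
    cv2.imwrite(f"pics/{n}0.png",cv2.resize(f["frame"][:,:,::-1],(800,600),interpolation=cv2.INTER_CUBIC))
    print(n,f["mtx"],f["view"])
print(monitor.sense(), env.hold_point_z)
E
```

```text
pics
side [[443.31739265   0.         257.58244591]
 [  0.         443.31739265 189.37878662]
 [  0.           0.           1.        ]] [[-0.83896781 -0.54358764  0.02540633  0.50353708]
 [-0.26710201  0.37066759 -0.88952912  0.3376638 ]
 [ 0.47411973 -0.75307238 -0.45617153  1.49217406]
 [ 0.          0.          0.          1.        ]]
top [[468.61419767   0.         255.27226436]
 [  0.         468.61419767 195.07827632]
 [  0.           0.           1.        ]] [[ 2.93213854e-02 -9.99567447e-01  2.27497911e-03 -2.73009473e-02]
 [-9.97615666e-01 -2.94062338e-02 -6.24360248e-02  6.52990466e-01]
 [ 6.24759165e-02 -4.38844059e-04 -9.98046375e-01  1.68417266e+00]
 [ 0.00000000e+00  0.00000000e+00  0.00000000e+00  1.00000000e+00]]
{'clock': 0.1, 'joints': array([-1.39437891e+00,  3.13347155e-01,  1.49837103e+00, -1.43098318e-05,
        1.33098701e+00, -2.23393264e-01]), 'qvel': array([-0.00059422, -0.00200454, -0.00124272, -0.00130782, -0.00067344,
       -0.00165285]), 'joint_efforts': array([ 2.25416334e-03, -4.12899613e+01, -2.60141426e+01, -2.00971858e-04,
        3.03057466e-03, -1.23089447e-05]), 'position': array([ 0.20429994, -0.48336578,  0.23081256]), 'ee_rot': array([ 0.39103455,  0.58960662, -0.39047215,  0.58905646]), 'contact_force': array([-0.0085811 ,  0.30747133,  0.52604411]), 'ft_torque': array([0.04112153, 0.05096076, 0.04143859]), 'finger_gap': 1.0013777773779047} 0.0187
```

View pics/side0.png

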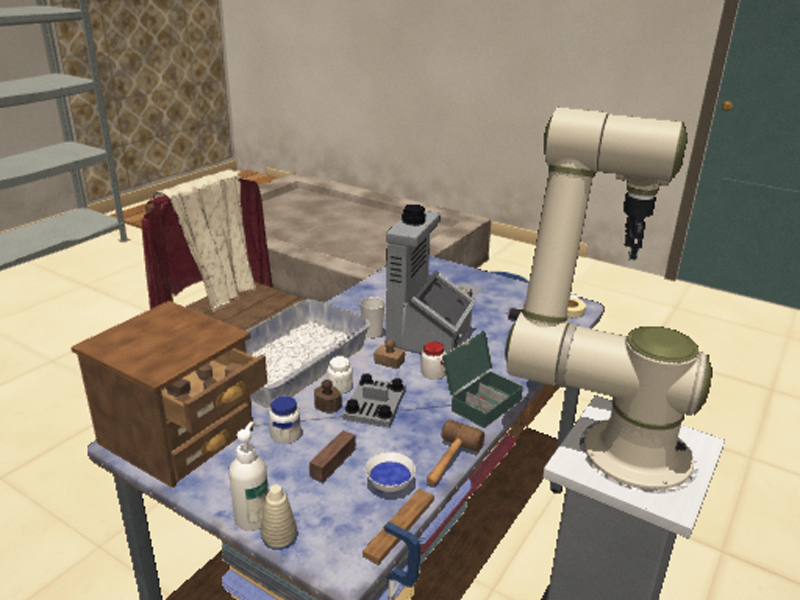

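View pics/top0.png

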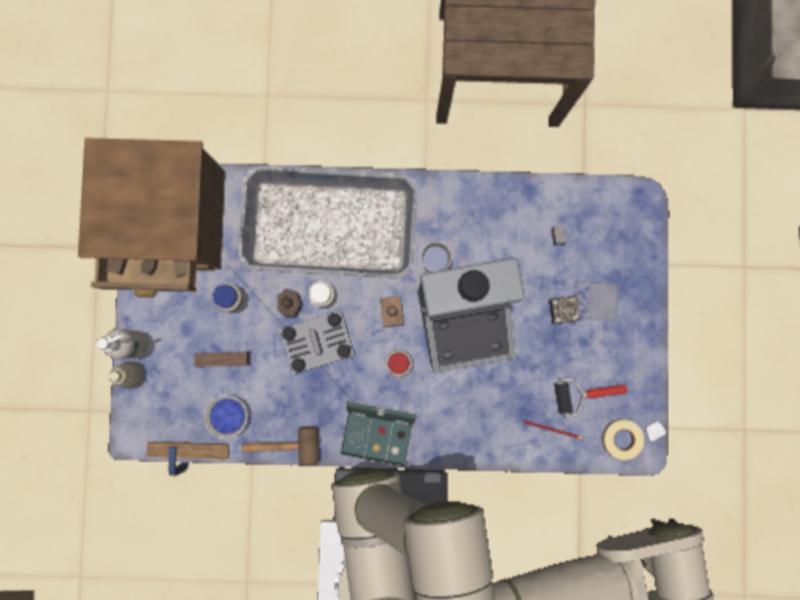

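The extractor stands right of the middle (top view about 470,315 of 800x600). The cover lies at about (317,342), with its rib nearly along world x. Next I'll zoom in.

```bash
python3 - <<'E'
import cv2, numpy as np
t=np.load("pics/top0.npz")["frame"][:,:,::-1]; s=np.load("pics/side0.npz")["frame"][:,:,::-1]
def crop(im,x0,x1,y0,y1,k,n):
    c=cv2.resize(im[y0:y1,x0:x1],None,fx=k,fy=k,interpolation=cv2.INTER_CUBIC); cv2.imwrite(n,c)
crop(t,165,245,175,250,8,"pics/t_cov.png")
crop(t,255,345,155,245,6,"pics/t_ext.png")
crop(s,195,315,120,280,4,"pics/s_all.png")
E
```

```text
(no output)
```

View pics/t_cov.png

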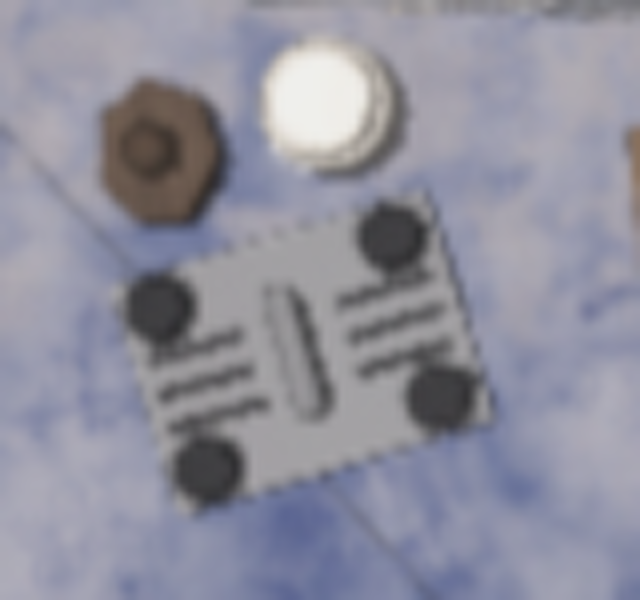

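View pics/t_ext.png

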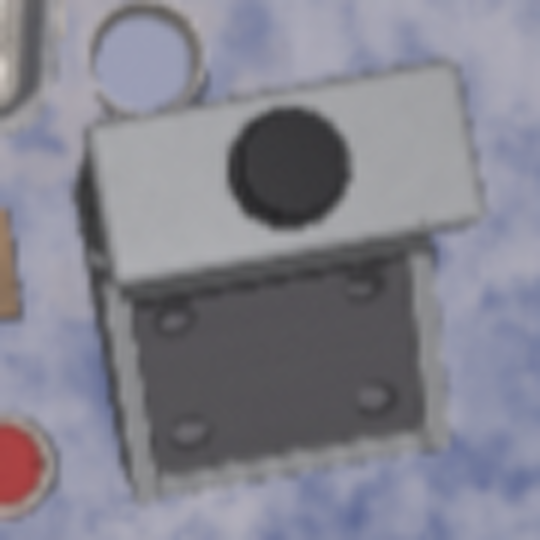

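View pics/s_all.png

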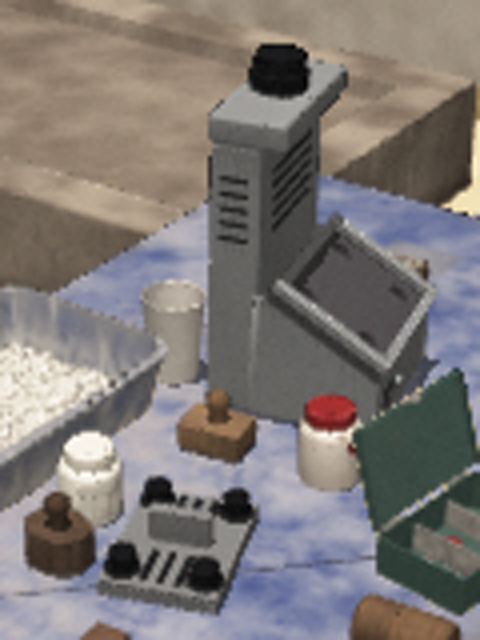

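```bash
cat > h.py <<'E'
import numpy as np, cv2
from scipy.spatial.transform import Rotation as R
def ray(f,u,v):
    K=f["mtx"];V=f["view"];Rw=V[:3,:3];c=-Rw.T@V[:3,3]
    return c, Rw.T@np.linalg.inv(K)@np.array([u,v,1.])
def onz(f,u,v,z):
    c,d=ray(f,u,v); return c+d*(z-c[2])/d[2]
def proj(f,p):
    q=f["view"][:3,:3]@np.asarray(p)+f["view"][:3,3]; q=f["mtx"]@q; return q[:2]/q[2]
def fit2(model,meas):
    m=np.asarray(model,float);w=np.asarray(meas,float)
    mc=m.mean(0);wc=w.mean(0);a=m-mc;b=w-wc
    th=np.arctan2((a[:,0]*b[:,1]-a[:,1]*b[:,0]).sum(),(a*b).sum())
    Rm=np.array([[np.cos(th),-np.sin(th)],[np.sin(th),np.cos(th)]])
    t=wc-Rm@mc; return t,th,(w-(m@Rm.T+t))
S,C=.5,np.sqrt(3)/2
def bed2ext(x,y,z): return np.array([x*C-z*S,y,.115+x*S+z*C])
def up(u,v,k,x0,y0): return (u+.5)/k-.5+x0,(v+.5)/k-.5+y0
E
python3 - <<'E'
from h import *
f=dict(np.load("pics/top0.npz")); s=dict(np.load("pics/side0.npz"))
# cover heads by dark mask
g=f["frame"].max(2)[175:250,165:245]
n,l,st,ce=cv2.connectedComponentsWithStats((g<85).astype(np.uint8))
for i in range(1,n): 
    if st[i,4]>15: print(ce[i]+[165,175],st[i,4])
heads=[onz(f,*up(u,v,8,165,175),.0375)[:2] for u,v in [(160,307),(209,468),(441,397),(392,237)]]
model=[(.038,.055),(-.038,.055),(-.038,-.055),(.038,-.055)]
t,th,r=fit2(model,heads);print("cover",t,np.degrees(th),np.round(r*1e3,1))
# extractor
pts=[((122,280),(.049,.095,.33)),((482,215),(.049,-.095,.33)),((455,65),(.133,-.095,.33)),((95,130),(.133,.095,.33))]
t,th,r=fit2([p[1][:2] for p in pts],[onz(f,*up(*p[0],6,255,155),p[1][2])[:2] for p in pts]);print("hood",t,np.degrees(th),np.round(r*1e3,1))
pts=[]
for uv,b in [((175,320),(.038,.055,0)),((365,288),(.038,-.055,0)),((378,398),(-.038,-.055,0)),((190,434),(-.038,.055,0)),((140,500),(-.071,.093,.012)),((442,445),(-.071,-.093,.012))]:
    pts.append((uv,bed2ext(*b)))
for q in (pts[:4],pts[2:4],pts[4:]):
    t,th,r=fit2([p[1][:2] for p in q],[onz(f,*up(*p[0],6,255,155),p[1][2])[:2] for p in q]);print("bed",t,np.degrees(th),np.round(r*1e3,1))
E
```

```text
[189.77777778 196.88888889] 27
[183.94117647 193.38235294] 34
[213.6 204.4] 50
[184.50877193 213.28070175] 57
[219.6        224.01818182] 55
[190.64150943 233.32075472] 53
cover [0.56235841 0.18007095] 18.746244057228193 [[ 0.1 -0.5]
 [ 0.7 -0.8]
 [ 0.1  0.6]
 [-0.8  0.7]]
hood [ 0.58438741 -0.16694982] 11.878068870083574 [[ 4.7 -3. ]
 [ 3.1  5.1]
 [-4.6  2.7]
 [-3.3 -4.9]]
bed [ 0.58490197 -0.16588692] 11.87660398496671 [[-0.1 -0.5]
 [-1.5  0.2]
 [ 1.5 -0. ]
 [ 0.2  0.3]]
bed [ 0.5856446  -0.16538843] 12.485743016739747 [[ 0.1 -0.3]
 [-0.1  0.3]]
bed [ 0.58706326 -0.16398746] 11.953720138516902 [[ 0.8 -4. ]
 [-0.8  4. ]]
```

```bash
python3 - <<'E'
from h import *
f=dict(np.load("pics/top0.npz")); s=dict(np.load("pics/side0.npz"))
print("rib top mid",onz(f,*up(297,352,8,165,175),.052))
def world(t,th,p): return np.r_[R.from_euler('z',th).apply(p)+[t[0],t[1],0]]
ct,cth=(.5624,.1801),np.radians(18.75); et,eth=(.585,-.166),np.radians(11.9)
for n,im,(x0,x1,y0,y1),k in (("s",s,(195,315,120,280),4),("t",f,(165,345,155,250),4)):
    c=cv2.resize(im["frame"][y0:y1,x0:x1,::-1],None,fx=k,fy=k,interpolation=cv2.INTER_CUBIC)
    P=[world(ct,cth,(a,b,.0375)) for a in(-.038,.038) for b in(-.055,.055)]+[world(ct,cth,(a,0,.052)) for a in(-.03,.03)]
    P+=[world(et,eth,bed2ext(a,b,z)) for a,b,z in [(-.038,-.055,0),(-.038,.055,0),(.038,-.055,0),(.038,.055,0),(-.071,-.093,.012),(-.071,.093,.012),(.071,.093,.012),(.071,-.093,.012)]]
    P+=[world(et,eth,(a,b,.33)) for a in(.049,.133) for b in(-.095,.095)]
    for p in P:
        q=(proj(im,p)-[x0,y0]+.5)*k-.5
        cv2.circle(c,tuple(int(i) for i in np.round(q)),2,(0,0,255),-1)
    cv2.imwrite(f"pics/ov_{n}.png",c)
E
```

```text
rib top mid [0.56223375 0.18003437 0.052     ]
```

View pics/ov_s.png

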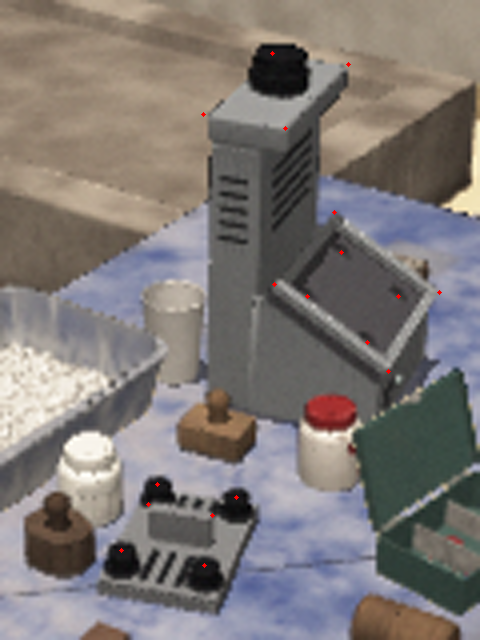

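View pics/ov_t.png

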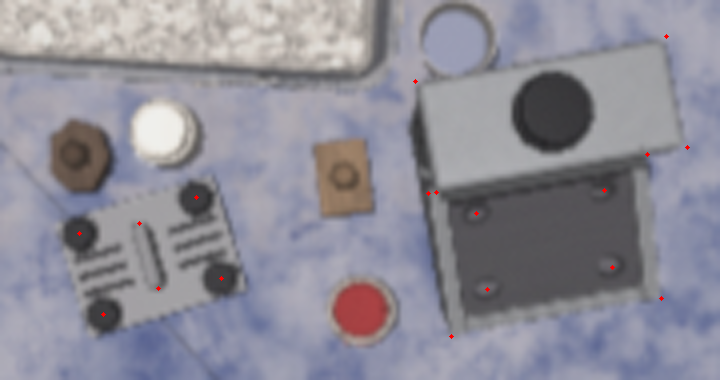

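Overlay: the cover pose agrees in both views to about a pixel, and the extractor pose to 1–2 px in both (hole dots on the holes). Next is planning and an IK check.

```bash
cat >> h.py <<'E'
ct,cth=np.array([.5624,.1801]),np.radians(18.75); et,eth=np.array([.585,-.166]),np.radians(11.9)
RE=R.from_euler('z',eth); RB=RE*R.from_euler('y',-30,degrees=True)   # bed x up the slope
BO=np.array([et[0],et[1],.115])
def bed(x,y,z): return BO+RB.apply([x,y,z])
def toolq(Rf,sgn):  # tool x=-z of frame, tool z = sgn*y of frame
    x=-Rf.apply([0,0,1]); z=sgn*Rf.apply([0,1,0]); y=np.cross(z,x)
    return R.from_matrix(np.c_[x,y,z]).as_quat()
E
python3 - <<'E'
from h import *
from bench import env,kinematics,monitor
assert np.allclose(RB.apply([1,0,0]),RE.apply([C,0,S]))
j=monitor.sense()["joints"]
for sg in (1,-1):
    qc=toolq(R.from_euler('z',cth),sg); qb=toolq(RB,sg)
    print(sg)
    for n,p,q in [("via",[.33,-.2,.42],qc),("via2",[.4,.15,.35],qc),("grasp",[*ct,.022],qc),("lift",[*ct,.3],qc),("tilt",[.5,.14,.32],qb),("pre",bed(0,0,.14+.022),qb),("place",bed(0,0,.022),qb)]+[(f"pin{a,b}",bed(a,b,z),qb) for a in(.038,-.038) for b in(.055,-.055) for z in(.022,.08)]:
        r=kinematics.ik(p,q); print(n,np.round(p,3),None if r is None else np.round(r,2))
E
```

```text
1
via [ 0.33 -0.2   0.42] [-0.85 -0.07  1.45 -0.    1.76 -2.75]
via2 [0.4  0.15 0.35] [ 0.08  0.03  1.53 -0.    1.58 -1.81]
grasp [0.562 0.18  0.022] [ 0.11  0.69  1.5  -0.    0.95 -1.79]
lift [0.562 0.18  0.3  ] [ 0.11  0.43  1.16 -0.    1.55 -1.79]
tilt [0.5  0.14 0.32] [-0.01 -0.03  1.75  0.14  0.91 -1.84]
pre [ 0.506 -0.183  0.255] [-0.77  0.12  1.77  0.51  1.01 -2.78]
place [ 0.574 -0.168  0.134] [-0.65  0.39  1.77  0.61  0.72 -2.84]
pin(0.038, 0.055) [ 0.595 -0.108  0.153] [-0.52  0.36  1.75  0.54  0.7  -2.66]
pin(0.038, 0.055) [ 0.567 -0.114  0.203] [-0.56  0.24  1.77  0.5   0.81 -2.63]
pin(0.038, -0.055) [ 0.618 -0.215  0.153] [-0.67  0.48  1.57  0.55  0.82 -2.77]
pin(0.038, -0.055) [ 0.589 -0.221  0.203] [-0.71  0.37  1.58  0.52  0.92 -2.76]
pin(-0.038, 0.055) [ 0.531 -0.121  0.115] None
pin(-0.038, 0.055) [ 0.502 -0.127  0.165] [-0.68  0.18  1.96  0.61  0.75 -2.85]
pin(-0.038, -0.055) [ 0.553 -0.229  0.115] None
pin(-0.038, -0.055) [ 0.525 -0.235  0.165] None
-1
via [ 0.33 -0.2   0.42] [-0.85 -0.07  1.45 -0.    1.76  0.39]
via2 [0.4  0.15 0.35] [ 0.08  0.03  1.53 -0.    1.5
[... 267 characters left out ...]
[ 0.574 -0.168  0.134] [-0.65  0.39  1.77  0.61  0.72  0.3 ]
pin(0.038, 0.055) [ 0.595 -0.108  0.153] [-0.52  0.36  1.75  0.54  0.7   0.48]
pin(0.038, 0.055) [ 0.567 -0.114  0.203] [-0.56  0.24  1.77  0.5   0.81  0.51]
pin(0.038, -0.055) [ 0.618 -0.215  0.153] [-0.67  0.48  1.57  0.55  0.82  0.37]
pin(0.038, -0.055) [ 0.589 -0.221  0.203] [-0.71  0.37  1.58  0.52  0.92  0.38]
pin(-0.038, 0.055) [ 0.531 -0.121  0.115] [-0.62  0.31  1.95  0.68  0.62  0.23]
pin(-0.038, 0.055) [ 0.502 -0.127  0.165] [-0.68  0.18  1.96  0.61  0.75  0.29]
pin(-0.038, -0.055) [ 0.553 -0.229  0.115] [-0.77  0.43  1.76  0.65  0.75  0.15]
pin(-0.038, -0.055) [ 0.525 -0.235  0.165] [-0.82  0.32  1.77  0.6   0.86  0.18]
```

```bash
python3 - <<'E'
from h import *
from bench import env,kinematics,monitor,eyes
qc=toolq(R.from_euler('z',cth),-1)
env.reach([.33,-.2,.42],qc); env.reach([.45,.15,.35],qc)
env.reach([*ct,.13],qc)
print(monitor.sense()["clock"])
print(env.movel([*ct,.023],velocity=.12,guard=12))
env.close_gripper(effort=60)
s=monitor.sense();print(s["clock"],s["position"],s["finger_gap"],s["contact_force"])
env.movel([*ct,.12],velocity=.12)
s=monitor.sense();print(s["clock"],s["position"],s["finger_gap"],s["contact_force"])
for n in ("side","top"):
    f=eyes.grab_frame(n); np.savez(f"pics/{n}1.npz",**f)
    cv2.imwrite(f"pics/{n}1.png",cv2.resize(f["frame"][140:300,140:353,::-1],None,fx=3.7,fy=3.7,interpolation=cv2.INTER_CUBIC))
E
```

```text
3.85
False
5.5417 [0.56256445 0.18008381 0.02322957] 0.1588761584745602 [0.01442906 0.38117813 3.17206549]
6.5 [0.56190485 0.18002786 0.11905172] 0.15515715097246105 [ 0.75667031  0.15281026 -4.38847662]
```

View pics/side1.png

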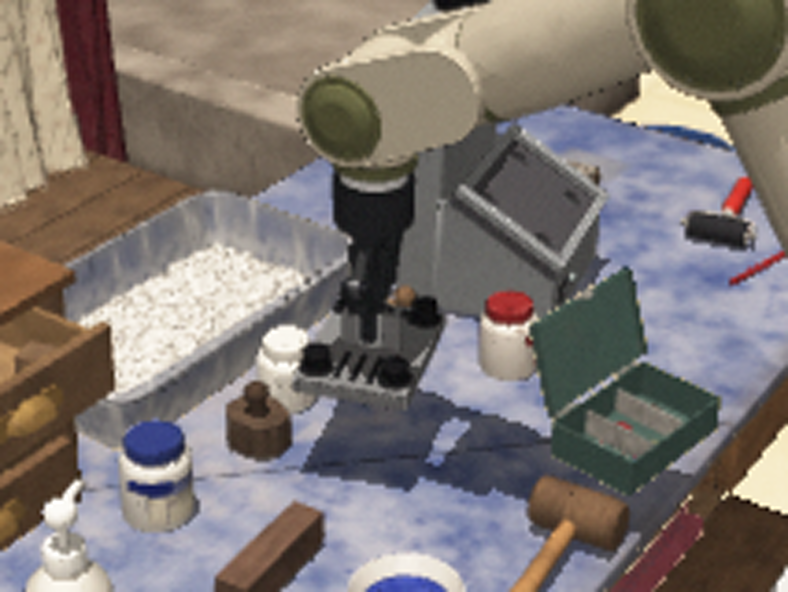

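The cover hangs level in the jaws (about 370,350) and nothing beside it was disturbed. Next I'll carry it to the pre-place pose.

```bash
python3 - <<'E'
from h import *
from bench import env,kinematics,monitor,eyes
qc=toolq(R.from_euler('z',cth),-1);qb=toolq(RB,-1)
env.movel([.5,.15,.30],velocity=.25)
env.movel([.48,.05,.32],velocity=.2,frame=qb)
env.movel(bed(0,0,.1632),velocity=.25,frame=qb)
env.movel(bed(0,0,.07+.0232),velocity=.12,frame=qb)
s=monitor.sense();print(s["clock"],s["position"],bed(0,0,.0932),s["finger_gap"],s["contact_force"])
for n in ("side","top"):
    f=eyes.grab_frame(n); np.savez(f"pics/{n}2.npz",**f)
    a=(195,320,120,250) if n=="side" else (235,365,150,260)
    cv2.imwrite(f"pics/{n}2.png",cv2.resize(f["frame"][a[2]:a[3],a[0]:a[1],::-1],None,fx=4.5,fy=4.5,interpolation=cv2.INTER_CUBIC))
E
```

```text
10.0583 [ 0.5395357  -0.17556473  0.19643212] [ 0.53940148 -0.17560912  0.19571357] 0.15623328448722376 [-0.89684563 -0.58356511 -1.99888599]
```

View pics/side2.png

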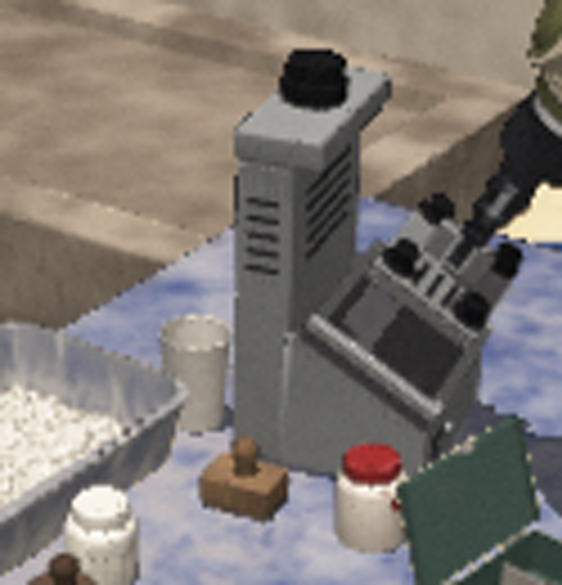

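View pics/top2.png

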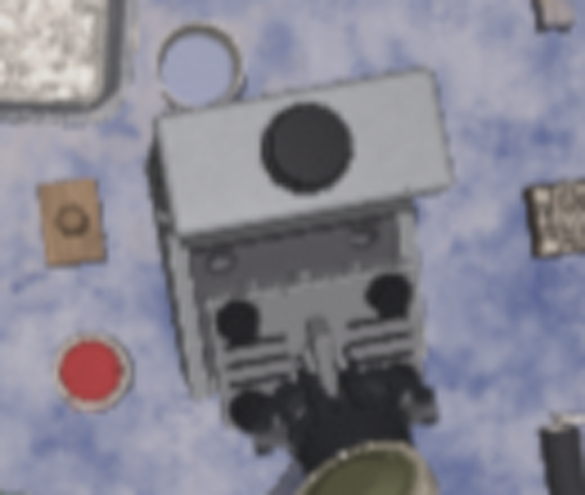

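```bash
python3 - <<'E'
from h import *
f=dict(np.load("pics/top2.npz"))
def inbed(u,v,z):  # intersect ray with bed-parallel plane
    c,d=ray(f,*up(u,v,4.5,235,150)); n=RB.apply([0,0,1]); t=(z-(c-BO)@n)/(d@n)
    return np.round(RB.inv().apply(c+t*d-BO)*1e3,1)
for p in [(239,321),(388,294)]: print("head",inbed(*p,.0705+.0375))
for p in [(222,263),(363,237)]: print("hole",inbed(*p,0))
E
```

```text
head [ 47.8  56.4 108. ]
head [ 47.9 -50.5 108. ]
hole [37. 54. -0.]
hole [ 37.5 -54.1  -0. ]
```

```bash
python3 - <<'E'
from h import *
f=dict(np.load("pics/top2.npz")); s=dict(np.load("pics/side2.npz"))
def ov(im,a,k,n):
    x0,x1,y0,y1=a
    c=cv2.resize(im["frame"][y0:y1,x0:x1,::-1],None,fx=k,fy=k,interpolation=cv2.INTER_CUBIC)
    def poly(P,col):
        q=np.array([(proj(im,p)-[x0,y0]+.5)*k-.5 for p in P]); cv2.polylines(c,[np.round(q).astype(int)],True,col,1)
    for a_ in(.038,-.038):
        for b in(.055,-.055):
            poly([bed(a_+.013*np.cos(w),b+.013*np.sin(w),.0705+.0375) for w in np.linspace(0,6.28,24)],(0,0,255))
    for z in (0,.018): poly([bed(x,y,.0705+z) for x,y in((.055,.075),(.055,-.075),(-.055,-.075),(-.055,.075))],(0,255,0))
    cv2.imwrite(n,c)
ov(f,(270,345,200,260),8,"pics/ovt2.png"); ov(s,(265,320,155,210),10,"pics/ovs2.png")
E
```

```text
(no output)
```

View pics/ovt2.png

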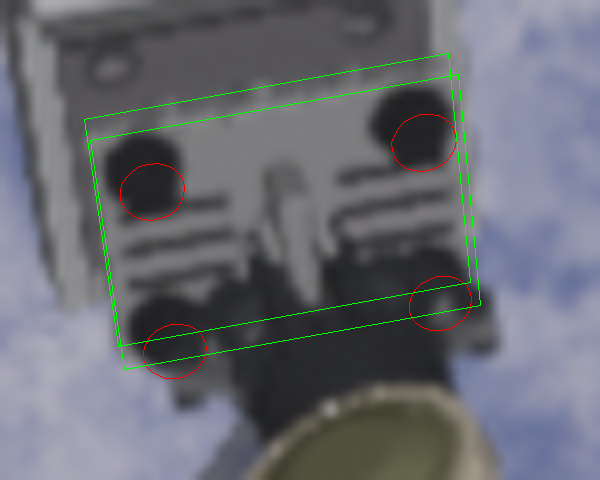

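View pics/ovs2.png

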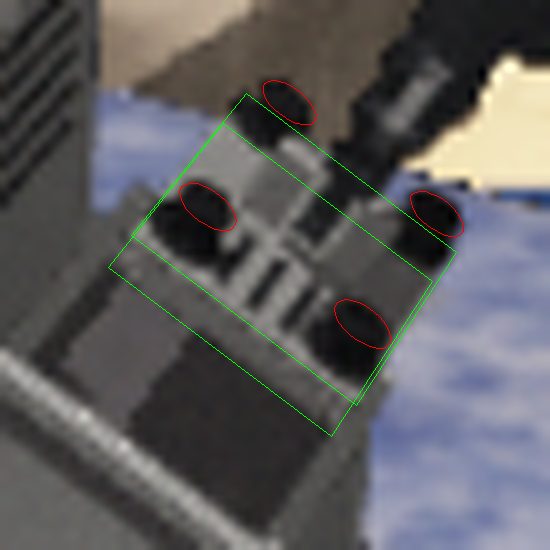

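```bash
python3 - <<'E'
from h import *
f=dict(np.load("pics/top2.npz")); 
c=f["frame"][200:255,270:335,::-1].astype(float)
c=np.clip((c-40)*1.6,0,255).astype(np.uint8)
cv2.imwrite("pics/z2.png",cv2.resize(c,None,fx=12,fy=10.9,interpolation=cv2.INTER_CUBIC))
c=dict(np.load("pics/side2.npz"))["frame"][150:215,255:325,::-1].astype(float)
c=np.clip((c-20)*1.7,0,255).astype(np.uint8)
cv2.imwrite("pics/zs2.png",cv2.resize(c,None,fx=9,fy=9,interpolation=cv2.INTER_CUBIC))
E
```

```text
(no output)
```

View pics/z2.png

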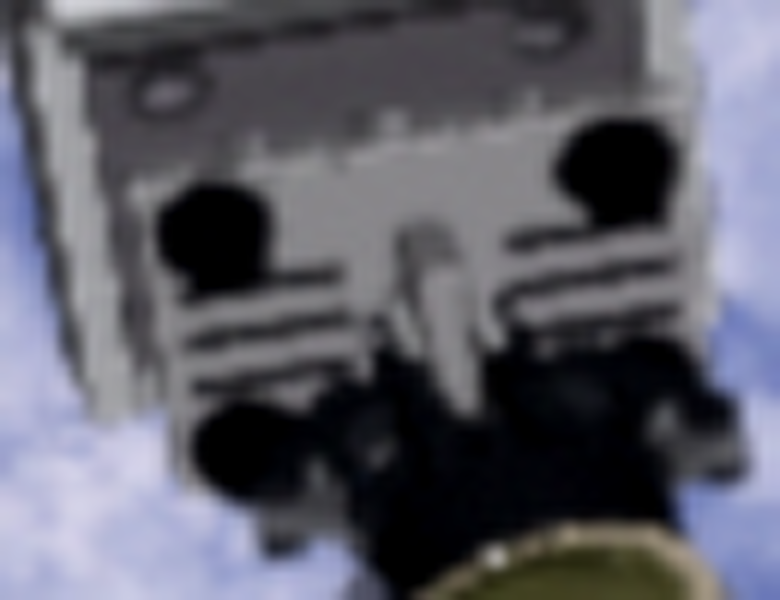

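View pics/zs2.png

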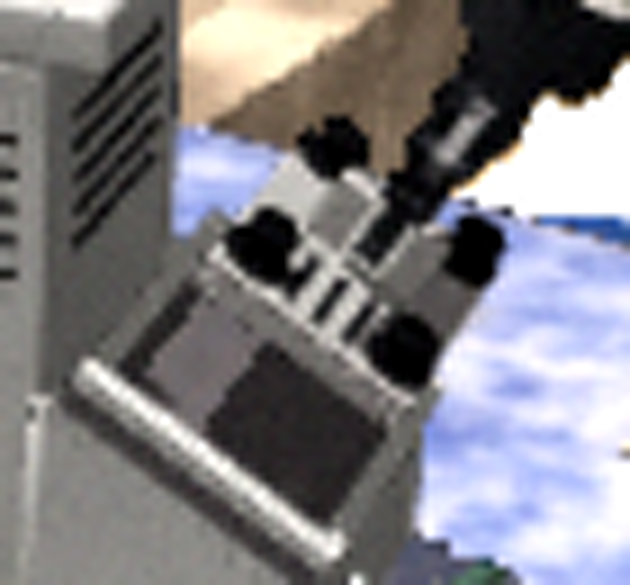

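```bash
python3 - <<'E'
from h import *
f=dict(np.load("pics/top2.npz")); s=dict(np.load("pics/side2.npz"))
def z2(p): q=(proj(f,p)-[270,200]+.5)*[12,10.9]-.5; return np.round(q)
def zs(p): q=(proj(s,p)-[255,150]+.5)*9-.5; return np.round(q)
h=.0705
for n,b in dict(ribtop_upper=(.03,0,.052),ribbase_upper=(.03,0,.018),capUL0=(.055,.075,0),capUR0=(.055,-.075,0),capUL18=(.055,.075,.018),capUR18=(.055,-.075,.018),capLL18=(-.055,.075,.018),capLL0=(-.055,.075,0),heada=(.038,.055,.0375),headb=(.038,-.055,.0375),headd=(-.038,.055,.0375),headc=(-.038,-.055,.0375),cola=(.038,.055,.02),colb=(.038,-.055,.02)).items():
    p=bed(b[0],b[1],b[2]+h); print(n,z2(p),zs(p))
for b in [(.038,.055,0),(.038,-.055,0),(-.071,.093,.012),(-.071,-.093,.012),(.071,.093,.012)]: print("ext",b,z2(bed(*b)),zs(bed(*b)))
E
```

```text
ribtop_upper [445. 276.] [346. 171.]
ribbase_upper [421. 219.] [306. 224.]
capUL0 [126. 162.] [187. 285.]
capUR0 [672.  73.] [291. 156.]
capUL18 [135. 191.] [208. 256.]
capUR18 [687. 101.] [311. 129.]
capLL18 [187. 503.] [410. 410.]
capLL0 [177. 472.] [388. 437.]
heada [228. 261.] [277. 231.]
headb [635. 194.] [350. 137.]
headd [262. 479.] [416. 336.]
headc [660. 413.] [483. 237.]
cola [218. 232.] [256. 258.]
colb [621. 166.] [330. 164.]
ext (0.038, 0.055, 0) [169.  91.] [151. 397.]
ext (0.038, -0.055, 0) [552.  28.] [229. 298.]
ext (-0.071, 0.093, 0.012) [ 93. 427.] [334. 566.]
ext (-0.071, -0.093, 0.012) [725. 323.] [448. 387.]
ext (0.071, 0.093, 0.012) [26. 37.] [ 77. 371.]
```

Checked: the black blobs are collar plus head, and predicted and observed pixels agree within about 1 px (1–2 mm) in both views. Now I'll lower it.

```bash
python3 - <<'E'
from h import *
from bench import env,kinematics,monitor,eyes
qb=toolq(RB,-1); inv=RB.inv()
def st(t):
    s=monitor.sense();print(t,round(s["clock"],2),"bed mm",np.round(inv.apply(s["position"]-BO)*1e3,1),"F bed",np.round(inv.apply(s["contact_force"]),1))
st("pre")
print(env.movel(bed(0,0,.0232+.016),velocity=.1,frame=qb,guard=8)); st("16mm")
print(env.movel(bed(0,0,.0232-.002),velocity=.03,frame=qb,guard=8)); st("down")
for n in ("side","top"):
    f=eyes.grab_frame(n); np.savez(f"pics/{n}3.npz",**f)
    a=(255,325,150,225) if n=="side" else (260,350,190,265)
    cv2.imwrite(f"pics/{n}3.png",cv2.resize(f["frame"][a[2]:a[3],a[0]:a[1],::-1],None,fx=8,fy=8,interpolation=cv2.INTER_CUBIC))
E
```

```text
pre 10.16 bed mm [ 0.5 -0.2 94. ] F bed [-1.4  0.3 -2.2]
False
16mm 10.85 bed mm [ 0.3 -0.2 39.5] F bed [-1.1  0.9 -1.6]
True
down 11.39 bed mm [-0.2  0.1 23. ] F bed [-0.4  0.4  6.6]
```

View pics/side3.png

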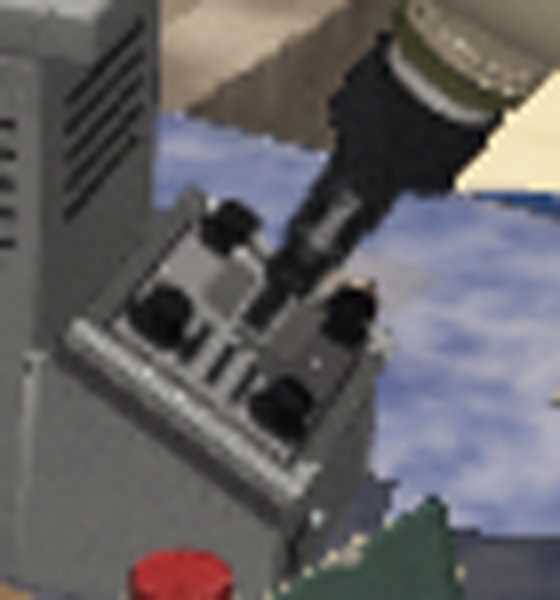

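View pics/top3.png

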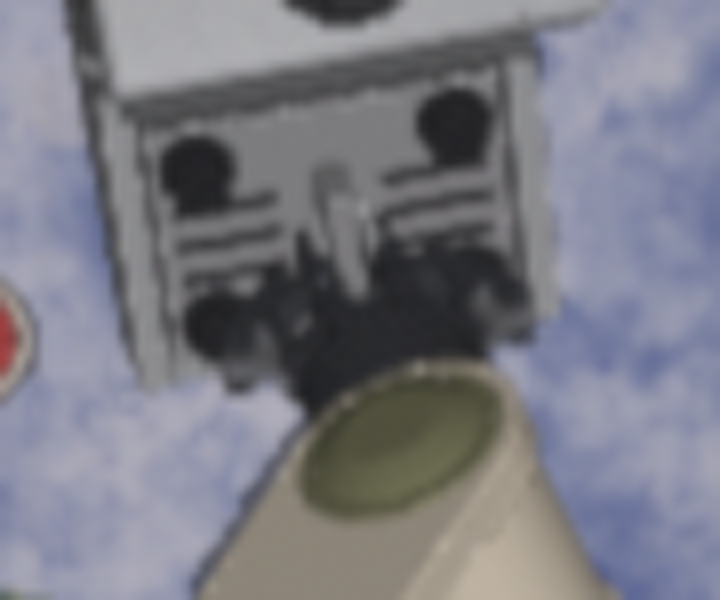

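The contact came at TCP z = 23.0 mm in the bed frame, which is exactly the seated height. Both views show the cover inside the rims. Releasing.

```bash
python3 - <<'E'
from h import *
from bench import env,kinematics,monitor,eyes
qb=toolq(RB,-1)
env.release()
env.movel(bed(-.02,0,.15),velocity=.2,frame=qb)
env.movel(bed(-.12,0,.26),velocity=.3,frame=qb)
env.close_gripper()
print(monitor.sense()["clock"])
for n in ("side","top"):
    f=eyes.grab_frame(n); np.savez(f"pics/{n}4.npz",**f)
    a=(255,325,150,225) if n=="side" else (260,350,190,265)
    x0,y0=a[0],a[2]
    c=cv2.resize(f["frame"][a[2]:a[3],a[0]:a[1],::-1],None,fx=8,fy=8,interpolation=cv2.INTER_CUBIC)
    for x in(.038,-.038):
        for y in(.055,-.055):
            q=(proj(f,bed(x,y,.0375))-[x0,y0]+.5)*8-.5; cv2.circle(c,tuple(np.round(q).astype(int)),3,(0,0,255),-1)
    cv2.imwrite(f"pics/{n}4.png",c)
E
```

```text
14.3833
```

View pics/side4.png

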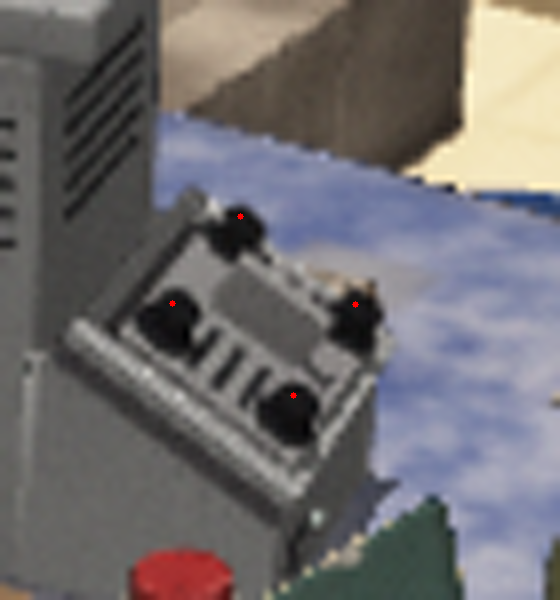

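View pics/top4.png

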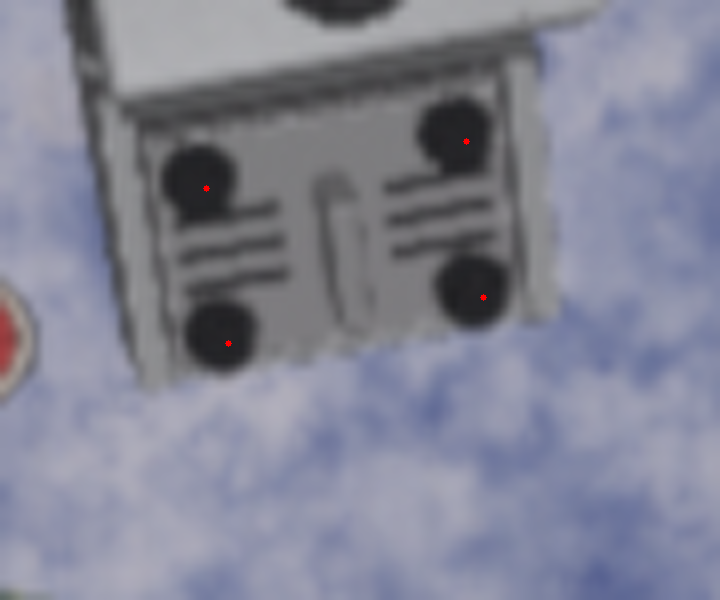

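The cover slid about 3 mm down the slope onto its lower rim; it is still seated, with the pins up. Heads are about (-3,+1.5) mm from nominal, well inside the hole margin. Half-way round: a, c, b, d.

```bash
cat >> h.py <<'E'
OFF=(-.003,.0012)
PIN=dict(a=(.038,.055),b=(.038,-.055),c=(-.038,-.055),d=(-.038,.055))
E
cat > push.py <<'E'
from h import *
from bench import env,kinematics,monitor,eyes
import sys
qb=toolq(RB,-1); inv=RB.inv()
def st(t):
    s=monitor.sense();print(t,round(s["clock"],2),"bed",np.round(inv.apply(s["position"]-BO)*1e3,1),"F",np.round(inv.apply(s["contact_force"]),1))
def half(p):
    x,y=PIN[p][0]+OFF[0],PIN[p][1]+OFF[1]
    env.movel(bed(x,y,.065),velocity=.2,frame=qb)
    env.movel(bed(x,y,.041),velocity=.08,frame=qb)
    g=env.movel(bed(x,y,.0305),velocity=.02,frame=qb,guard=25); st(f"{p} half {g}")
    env.movel(bed(x,y,.065),velocity=.1,frame=qb)
def full(p):
    x,y=PIN[p][0]+OFF[0],PIN[p][1]+OFF[1]
    env.movel(bed(x,y,.065),velocity=.2,frame=qb)
    env.movel(bed(x,y,.034),velocity=.1,frame=qb)
    g=env.movel(bed(x,y,.0205),velocity=.02,frame=qb,guard=25); st(f"{p} full {g}")
    env.movel(bed(x,y,.065),velocity=.1,frame=qb)
E
python3 - <<'E'
from push import *
env.movel(bed(-.02,.03,.12),velocity=.25,frame=qb)
half("a"); st("up")
E
```

```text
a half False 17.02 bed [35.  56.2 30.4] F [ 1.1 -0.6  0.2]
up 17.51 bed [34.8 56.2 64.9] F [ 0.2 -0.4 -0.1]
```

```bash
cat > look.py <<'E'
from h import *
from bench import eyes,monitor
def look(tag,ns=("side",)):
  for n in ns:
    f=eyes.grab_frame(n); np.savez(f"pics/{n}{tag}.npz",**f)
    a=(255,325,150,225) if n=="side" else (260,350,190,265)
    cv2.imwrite(f"pics/{n}{tag}.png",cv2.resize(f["frame"][a[2]:a[3],a[0]:a[1],::-1],None,fx=8,fy=8,interpolation=cv2.INTER_CUBIC))
E
python3 -c "
from push import *
from look import look
env.movel(bed(-.12,0,.2),velocity=.3,frame=qb)
look('5')"
```

```text
(no output)
```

View pics/side5.png

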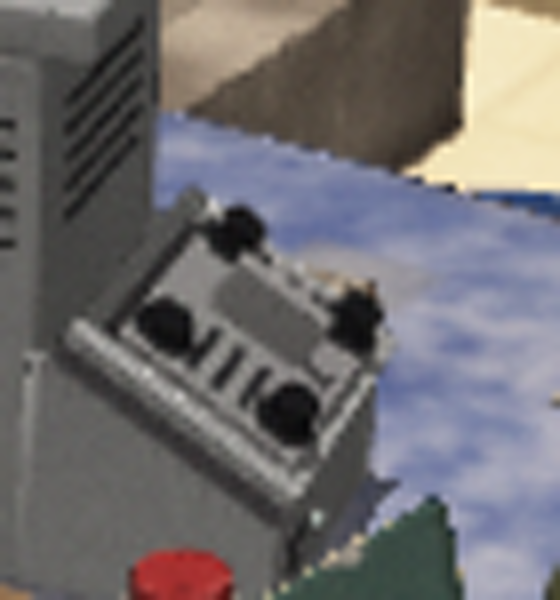

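Head a (about 165,325) now sits visibly lower than before. On to c, b, d.

```bash
python3 -c "
from push import *
from look import look
for p in 'cbd': half(p)
env.movel(bed(-.12,0,.2),velocity=.3,frame=qb)
look('6',('side','top')); st('')"
```

```text
c half False 20.52 bed [-41.  -53.8  30.4] F [ 0.2 -1.2  0.3]
b half False 22.67 bed [ 35.1 -53.9  30.5] F [ 1.5 -0.7  1.8]
d half False 25.1 bed [-41.1  56.2  30.4] F [0.2 0.1 0.8]
 26.39 bed [-119.9    1.   198.8] F [ 0.4 -0.4 -0.1]
```

View pics/side6.png

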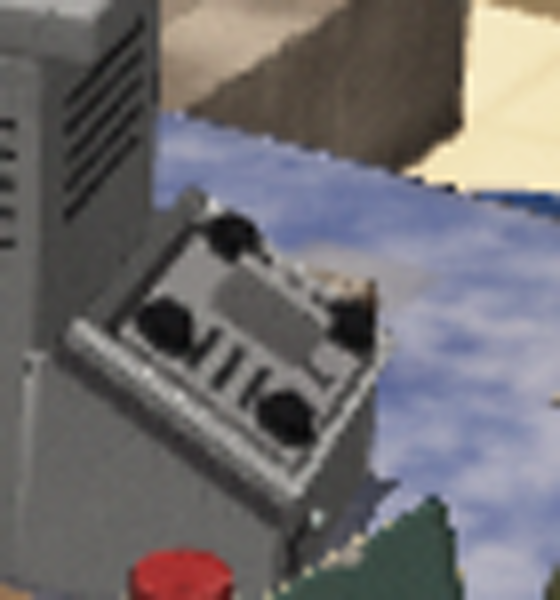

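View pics/top6.png

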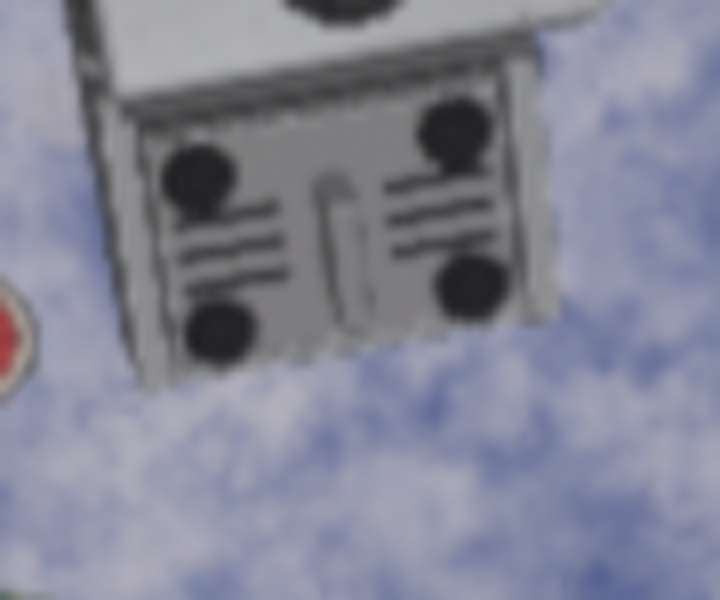

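All four heads have dropped evenly, and the cover stayed in place. Full round.

```bash
python3 -c "
from push import *
from look import look
for p in 'acbd': full(p)
env.movel(bed(-.12,0,.2),velocity=.3,frame=qb)
look('7',('side','top')); st('')"
```

```text
a full True 28.67 bed [35.5 55.9 22.8] F [-2.2  1.6 10. ]
c full True 31.12 bed [-40.6 -54.1  22.7] F [-1.3  2.4 10.6]
b full True 33.29 bed [ 35.4 -54.1  22.8] F [-2.3  1.7  8.9]
d full True 35.74 bed [-40.6  55.9  22.7] F [-2.4  1.5 12.6]
 37.12 bed [-119.9    1.   198.8] F [-0.4  0.2 -0.2]
```

View pics/side7.png

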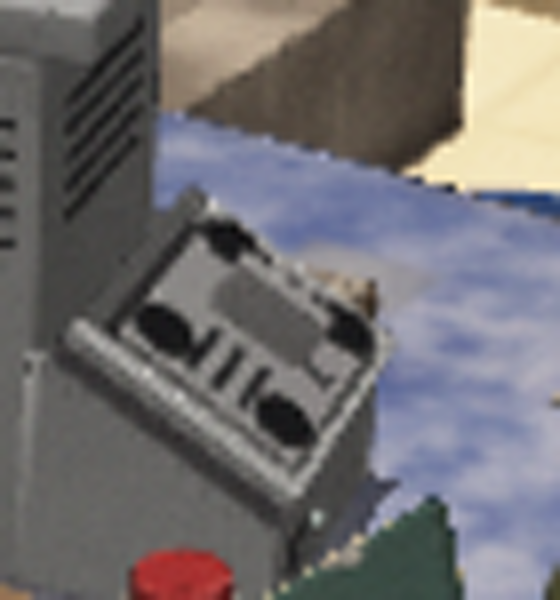

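View pics/top7.png

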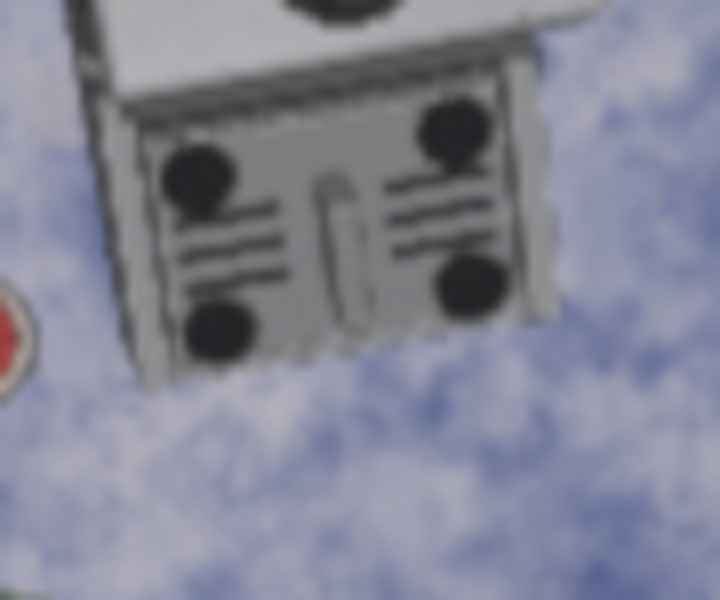

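All four stopped on the hard stop at 22.7–22.8 mm (home is 23), and the heads are flush in both views. Before handing in I'll check that the bystanders didn't move.

```bash
python3 - <<'E'
from h import *
a=np.load("pics/top0.npz")["frame"];b=np.load("pics/top7.npz")["frame"]
d=cv2.GaussianBlur(cv2.absdiff(a,b),(3,3),0).max(2)>30
n,l,st,ce=cv2.connectedComponentsWithStats(d[95:300,60:430].astype(np.uint8))
for i in range(1,n):
    if st[i,4]>4: print(st[i]+[60,95,0,0,0])
from bench import job
job.hand_in()
E
```

```text
[207 199  19  31 316]
[280 200  41  31 447]
[313 203   8   8  45]
[180 208  30  31 423]
[200 211   7  16  55]
[321 215   3   4   7]
[280 219   2   3   6]
[315 221   8  10  60]
[283 226   9  10  62]
[ 258  270   85   30 1162]
[230 294  24   6  92]
the job is handed in; nothing more can be done
```

The filter cover is in the bed with all four rivet pins fully home, and the job is handed in at about 37 s of the 72 s allowed.

- **Placing:** I lifted the cover by its rib and lowered it square to the bed. It touched down exactly at the seated height. When released it slid about 3 mm down the slope onto the lower rim, which is within its play.
- **Pins:** Both rounds went a, c, b, d, so each pin was followed by the one diagonally across. The first round pushed every head to about 30.4 mm above the bed, roughly half-way.
- **Pins home:** The second round pushed each pin to its hard stop, at 22.7–22.8 mm (nominal 23 mm). The 25 N force guard ended each of these pushes.

**Last checks:**
- Both camera views show four flush heads and the cover inside the rims.
- Comparing the first and last top views, the pixel changes were at the cover's old spot, at the bed, and along the near edge where the arm is. I put that edge down to the arm and its shadow and did not check it separately. No bystander showed movement.
- The force reading after each half-way push was close to zero, against the 5 N of friction expected, so it did not confirm that the pins had moved. The pictures showed the heads down evenly.
- I saw no contact with the hood in the pictures or force readings.

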